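Complete the lunch-tin layer on the warming tray

ROBOT

A 6-joint arm with a two-finger parallel gripper is mounted at the origin on the work surface. World frame = base frame: x ahead of the robot, y to its left, z up, the work surface at z = 0. Lengths are in m, angles in rad, forces in N, time in s.
With the tool pointing down it reaches from about 0.375 to 0.9 m from the base axis. Payload 3.1 kg.
Tool frame: the origin (TCP) lies at the very end of the fingers, on their centre line; the grasp point (between the pads) lies 19 mm behind it; z points along the fingers, y is the direction in which the jaws open and shut (so a half turn about z gives the same grasp; the last joint's range is limited). The gripper opens to 85 mm and grips with 20 to 120 N. Pads are 22 mm wide; open, the fingers measure 114 mm over their backs; the gripper's body (76 mm by 85 mm) begins 54 mm behind the grasp point. The pads swing forward as they close: fully open they stand 13 mm farther back than shut.
Start: joints at [-1.45, 0.527, 1.433, -0, 1.181, -0.178], TCP at [0.185, -0.597, 0.231] pointing down, gripper open.
Joint ranges: [-3.08, 3.08], [-0.75, 2.2], [0.22, 2.44], [-1.43, 4.57], [0, 2.65], [-2.85, 2.85]. Speed limits (rad/s): [2.79, 2.79, 3.14, 3.14, 3.14, 3.14].

INTERFACE

Orientations are given as a rotation vector (axis times angle).
In Python, from workcell import bot gives the robot as it stands. The module is installed in compiled form; this text tells all that it offers.
- The arm moves only by the shell command python3 -m creep 'ROWS' [FORCE]. ROWS is JSON, one flat list of numbers, 7 for each row, row after row: the opening, from 0 (shut) to 1 (fully open), then the shift along the tool's x, y, z in cm, then the turn, a rotation vector about the tool's x, y, z in rad. A call has 1 to 10 rows; each row shifts and turns the commanded pose from where the row before left it, along the tool's axes as they then stand; what a row does not reach is not made up. A row lasts 1/8 s, in which the tool goes at most 62.5 mm and 10.7 degrees, less where a joint would pass 70% of its speed; a pose out of reach is approached as far as the arm can. A call is refused whole if a number of a shift passes 6.25 or a number of a turn 0.188, either way. A call with a gripper value outside its range is refused whole. The fingers move at their own pace and stop on an object; FORCE is the grip in N (left out, the last holds). Time passes only in rows, so rows that do not move let the fingers close. It gives the time, the measured TCP pose, the force and the opening at its end, in the units of the state.
- bot.get_state(): the state, without advancing time (a new reading comes with each control period).
- bot.read_camera(name): name is "side" or "top" or "wrist"; returns a dict with "img" (400x640x3 uint8, blue, green, red), "vfov" (degrees; the focal length in pixels is half the picture's height over the tangent of half this angle, whatever the lens; pixels are square), "cx", "cy" (the principal point, pixels), "position" and "rotation" of the camera in the world; the wrist camera has in their place "hand_eye" (4x4, takes a point from camera to tool coordinates, whose origin is the TCP and whose axes are the flange's). Camera axes: x right, y up, looking along -z (the intrinsics and any distortion apply to the point x, -y, -z); pixel columns grow to the right and rows downward; lengths in m; the calibration is good to about 2 mm. The wrist camera is an equidistant fisheye: a pixel r from the principal point sees the ray r / f radians off the axis. A picture is of the moment at which its call begins: read the wrist's pose just before it. There is no depth.
- bot.finish_job(): hands the job in, once; it reports no verdict.
Trained networks look in the newest picture that a camera, given by its name, has taken for a name from the list of things; names that differ only in an ending like _2 or _b are one class to them, and where a whole thing is asked for, a point or a joint stands for the part that bears it (a point fixed in the world has none). Each returns a list of dicts, best first, with "confidence" (0 to 1); they miss things now and then, are a little off and sometimes report something else, mostly with a low value. They report only what shows in the picture. A call takes as long as a camera call.
- bot.search_frame(camera, label): "uv" ([column, row] in pixels, amid what is visible of it).
- bot.trace(camera, label): "mask" (400x640 bool, what is visible of it) and "uv" ([column, row] in pixels, amid what is visible of it).
The state is a dict: "clock": time; "q": joint angles; "qvel": joint speeds; "joint_torque": joint torques, N m; "tool_pos": TCP position; "eef_rot": TCP orientation; "ft_force": force on the tool from outside, world axes, zero at the start; "ft_torque": the same for the moment, N m; "gripper_width": opening from 0.0 (shut) to 1.0 (fully open).
Only numpy, scipy, OpenCV 4.12 (cv2) and the standard library are available. Lean on these libraries where they do the work, as an engineer would, in place of code of your own. Each camera call takes 0.05 s, during which the arm holds its last target. There are 200 camera calls.

TASK

Finish the interlocking layer of lunch tins on the warming tray: slide the two orange-lidded tins over the plate, without lifting them, into the two outlined spaces, one crosswise along the back fence and the other lengthwise in the front row. When the layer is complete, turn the selector to the red mark. Leave the three blue-lidded tins in their places and the mug and bowl alone.

Things in the scene. Friction and masses are not known exactly. Their poses are not given: they have to be found in the camera images.
- tray: fixed warming tray; origin on the counter, x to its back fence, y to its left fence. Black plate, top at z 30 mm, x -215 to 115, y -225 to 170; near and right edges open. Steel fences 8 thick, 20 above the plate, inner faces at x 115 and y 170. Control end y -325 to -225, 30 high. Layer of five: two tins crosswise along the back fence, three lengthwise before them; outlines mark the free spaces
- slot_cross (a point): centre, on the plate, of the free crosswise space (tin's long side along tray y): tray x 85, y 35 mm, against the back fence and the right end of laid_cross. laid_row2 reaches partly in front of it; the passage between it and the fence is about 3 mm wider than a tin, so the tin goes in along the fence from the right, before slot_row is filled
- slot_row (a point): centre, on the plate, of the free lengthwise space (tin's long side along tray x): tray x 10, y 20 mm, right of laid_row2 and in front of the tin in slot_cross
- tin_a: loose steel lunch tin with an orange lid, 89 x 59 x 45 mm (long side = its x axis, z up), 0.3 kg; origin at the centre of its underside. Starts on the right back part of the plate, roughly crosswise
- tin_b: loose steel lunch tin with an orange lid, the same as tin_a, 89 x 59 x 45 mm (long side = its x axis, z up), 0.3 kg; origin at the centre of its underside. Starts on the near part of the plate, roughly lengthwise
- laid_cross: loose lunch tin with a blue lid, already laid crosswise in the back left corner, 89 x 59 x 45 mm (long side = its x axis, z up), 0.3 kg; origin at the centre of its underside
- laid_row1: loose lunch tin with a blue lid, already laid lengthwise at the left fence, 89 x 59 x 45 mm (long side = its x axis, z up), 0.3 kg; origin at the centre of its underside
- laid_row2: loose lunch tin with a blue lid, already laid lengthwise beside laid_row1, 89 x 59 x 45 mm (long side = its x axis, z up), 0.3 kg; origin at the centre of its underside
- selector (a joint): selector's angle (rad), growing clockwise from above, end stops at 0 and 1.8; friction holds it where it is left. Four dots on the steel lie at 0, 0.6, 1.2 and 1.8; the large red one is 1.2. It starts between 0 and 0.8. The grip bar's white pointer stands at 0.9 - joint from the tray's x axis (counter-clockwise positive). Needs under 0.1 N m
- selector_grip (a point): point on the selector's upright axis at x = -60, y = -275 mm in the tray frame, 55 mm above the counter, amid its grip bar (56 long, 12 wide, from 41 to 67 mm above the counter; below it a disc of 60 mm diameter)
- selector_tip (a point): pointer end of the grip bar, on its top, 28 mm from the axis
- mug: white enamel mug, 84 mm across, 85 high, handle at its +y; bystander, origin under its centre
- bowl: clear glass bowl, 150 mm across, 65 high; bystander, origin under its centre

How it is judged:
On the way, in this order (a step that is already met when the one before it is completed fails the run):
1. Layer complete: one orange tin crosswise in slot_cross, the other lengthwise in slot_row, flat on the plate, within 6 mm of the slot centres and square within 4 degrees (((horizontal distance between tin_a and slot_cross below 0.006 m and angle between the x axis of tin_a and the y axis of tray, either way round below 0.07 rad and z of each of tin_a, tin_b in the frame of tray below 0.034 m and horizontal distance between tin_b and slot_row below 0.006 m and angle between the x axis of tin_b and the x axis of tray, either way round below 0.07 rad) or (horizontal distance between tin_b and slot_cross below 0.006 m and angle between the x axis of tin_b and the y axis of tray, either way round below 0.07 rad and z of each of tin_b, tin_a in the frame of tray below 0.034 m and horizontal distance between tin_a and slot_row below 0.006 m and angle between the x axis of tin_a and the x axis of tray, either way round below 0.07 rad))), for 0.2 s.
2. After that, the selector stands at the red mark (1.2 rad, within 0.15 rad) (value of joint selector between 1.05 and 1.35 rad), for 0.2 s.
At the end, for the whole second after the job is handed in: One orange tin lies crosswise in slot_cross, the other lengthwise in slot_row (either tin in either), flat, within 6 mm of the slot centre, square within 4 degrees, at rest; the blue tins are within 8 mm of their starts; the selector stands at the red mark, 1.2 rad, within 0.15 rad (all of step 2 and ((horizontal distance between tin_a and slot_cross below 0.006 m and angle between the x axis of tin_a and the y axis of tray, either way round below 0.07 rad and z of each of tin_a, tin_b in the frame of tray below 0.034 m and horizontal distance between tin_b and slot_row below 0.006 m and angle between the x axis of tin_b and the x axis of tray, either way round below 0.07 rad) or (horizontal distance between tin_b and slot_cross below 0.006 m and angle between the x axis of tin_b and the y axis of tray, either way round below 0.07 rad and z of each of tin_b, tin_a in the frame of tray below 0.034 m and horizontal distance between tin_a and slot_row below 0.006 m and angle between the x axis of tin_a and the x axis of tray, either way round below 0.07 rad)) and distance of each of laid_cross, laid_row1, laid_row2 from where it was at the start of the episode below 0.008 m and linear speed of each of tin_a, tin_b below 0.01 m/s); the robot touches nothing.
It fails at once if An orange-lidded tin is lifted: its underside's centre rises more than 10 mm above the plate (z of any of tin_a, tin_b in the frame of tray above 0.04 m).
It fails at once if An orange-lidded tin is tipped more than 17 degrees (angle between any of tin_a, tin_b's own z axis and vertical above 0.3 rad).
It fails at once if The mug or the bowl is moved more than 30 mm (distance of any of mug, bowl from where it was at the start of the episode above 0.03 m).
It also fails if it takes over 72 s, if anything falls off the work surface, if the arm or the gripper's body presses on something with over 40 N, if the wrist force passes 120 N, or if a joint passes its speed limit or range.

## Working session

There is one attempt and no reset: what is moved stays moved. The work goes in short steps, Python scripts to look and compute and a shell command to move; the robot and the scene stay as the last step left them, time stands still between calls to the robot, and variables do not carry over. Pictures are saved under pics/ and viewed, about 8 in all and at most 12, crops included, and the job is handed in when it is done.

```bash
mkdir -p pics; cat > h.py <<'E'
import numpy as np, cv2
from workcell import bot
from scipy.spatial.transform import Rotation as R
def cam(n,save=None):
    c=bot.read_camera(n)
    if save: cv2.imwrite('pics/'+save,c['img'])
    c['f']=c['img'].shape[0]/2/np.tan(np.radians(c['vfov']/2))
    return c
def back(c,uv,z):
    uv=np.atleast_2d(np.array(uv,float)); M=np.array(c['rotation']);M=M if M.shape==(3,3) else R.from_rotvec(M).as_matrix()
    d=np.c_[(uv[:,0]-c['cx'])/c['f'],-(uv[:,1]-c['cy'])/c['f'],-np.ones(len(uv))]@M.T
    p=np.array(c['position']); return p+d*((z-p[2])/d[:,2])[:,None]
def proj(c,P):
    M=np.array(c['rotation']);M=M if M.shape==(3,3) else R.from_rotvec(M).as_matrix()
    q=(np.atleast_2d(P)-np.array(c['position']))@M
    return np.c_[c['cx']+c['f']*q[:,0]/-q[:,2],c['cy']-c['f']*q[:,1]/-q[:,2]]
E
python3 - <<'E'
from h import *
for n in('top','side'):
    c=cam(n,n+'0.png'); print(n,{k:v for k,v in c.items() if k!='img'})
    for l in('tray','tin_a','laid_cross','selector','mug','bowl'):
        r=bot.trace(n,l); print(l,[(round(x['confidence'],2),np.round(x['uv']).tolist(),int(x['mask'].sum())) for x in r])
s=bot.get_state();print(s)
E
```

```text
top {'vfov': 42.794525056211114, 'cx': 315.91162698261184, 'cy': 201.94002318596765, 'position': array([ 0.37046095, -0.05181477,  1.51790988]), 'rotation': array([ 0.10310974, -0.10671222, -1.57995056]), 'f': np.float64(510.411631735919)}
tray [(0.67, [342.0, 210.0], 16204)]
tin_a [(0.9, [322.0, 226.0], 684), (0.89, [349.0, 165.0], 747)]
laid_cross [(0.63, [262.0, 167.0], 633)]
selector [(0.86, [400.0, 200.0], 345)]
mug []
bowl [(0.69, [264.0, 170.0], 650), (0.6, [129.0, 247.0], 2130)]
side {'vfov': 52.707733205070724, 'cx': 314.4002242905487, 'cy': 200.33936790698908, 'position': array([-0.15117238,  1.00060338,  0.8839642 ]), 'rotation': array([ 0.37497568, -1.22634844, -2.24925607]), 'f': np.float64(403.713256100798)}
tray [(0.78, [333.0, 210.0], 5027)]
tin_a [(0.9, [315.0, 176.0], 359), (0.59, [339.0, 203.0], 467)]
laid_cross [(0.66, [271.0, 208.0], 304)]
selector []
mug []
bowl [(0.76, [249.0, 296.0], 1928)]
{'clock': 0.7, 'q': array([-1.44950344e+00,  5.27440590e-01,  1.43262954e+00,  8.41179621e-06,
        1.18139506e+00, -1.78513701e-01]), 'qvel': array([-0.00122257,  0.0011389 , -0.00101403, -0.00181172, -0.00055467,
        0.00083371]), 'joint_torque': array([-1.03821047e-03, -4.42172670e+01, -1.78385514e+01, -2.69313005e-04,
        7.61539450e-04, -3.25927104e-06]), 'tool_pos': array([ 0.1846093 , -0.59713426,  0.23136942]), 'eef_rot': array([3.10623589e+00, 4.69149310e-01, 6.49149283e-06]), 'ft_force': array([ 0.38199937,  0.09078115, -0.2814142 ]), 'ft_torque': array([ 0.0015297 , -0.00598847,  0.02833688]), 'gripper_width': 0.9991158393957497}
```

```bash
python3 -c "
import cv2;a=cv2.imread('pics/top0.png');cv2.imwrite('pics/t.png',a)"
```

```text
(no output)
```

View pics/top0.png

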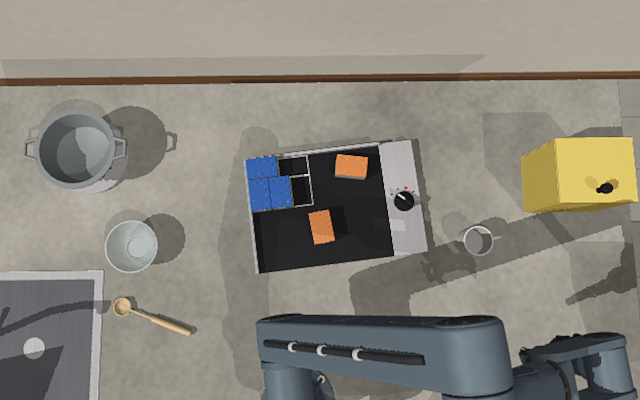

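The top view shows the tray, turned a few degrees, with its plate spanning u 245–395 and v 140–272. The loose tins are at (349,166) and (321,226), the blue tins around (270,185), the selector at (404,200), the bowl at (131,246) and the mug at (478,240). Next I'll move the arm so the wrist camera can look closer, and zoom in on this view.

```bash
python3 - <<'E'
import cv2
a=cv2.imread('pics/top0.png')[130:280,235:435];cv2.imwrite('pics/z.png',cv2.resize(a,None,fx=4,fy=4,interpolation=cv2.INTER_CUBIC))
E
```

```text
(no output)
```

View pics/z.png

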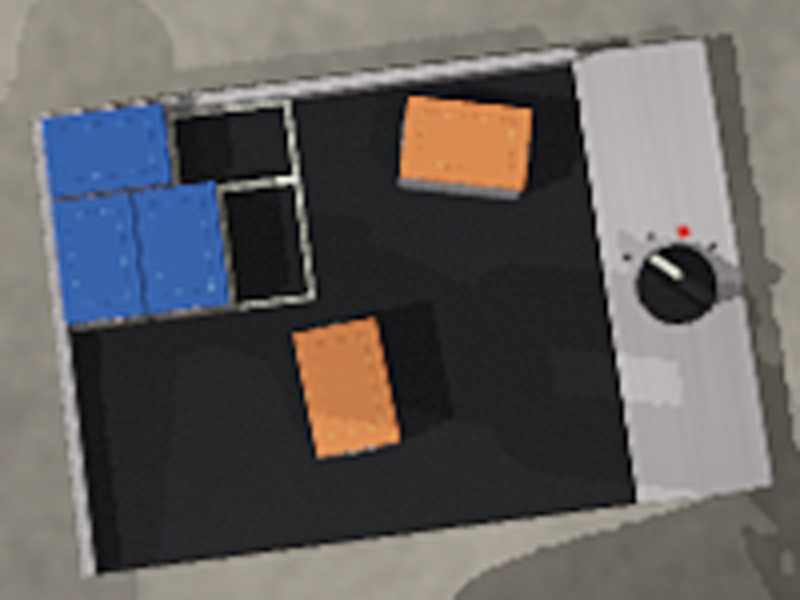

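```bash
cat > fit.py <<'E'
from h import *
from scipy.optimize import least_squares
E
python3 - <<'E'
from h import *
from scipy.optimize import least_squares
c=cam('top','top1.png')
P=np.array([[637,503,-215,-225,30],[770,484,-215,-325,30],[45,120,114.5,170,75],[166,105,114.5,80.5,75],[70,325,-34.5,170,75],[229,302,-34.5,50,75],[215,182,54.5,50,75],[677,285,-60,-275,50],[576,65,115,-225,30],[96,573,-215,170,35]],float)
uv=np.c_[235+(P[:,0]+.5)/4-.5,130+(P[:,1]+.5)/4-.5]
def T(p,Q):
    co,s=np.cos(p[2]),np.sin(p[2]); return np.c_[p[0]+co*Q[:,0]-s*Q[:,1],p[1]+s*Q[:,0]+co*Q[:,1],Q[:,2]]
f=lambda p:(proj(c,T(p,P[:,2:]/1e3))-uv).ravel()
r=least_squares(f,[.5,0,.1],loss='soft_l1');print(r.x,np.degrees(r.x[2]));print(np.round(r.fun.reshape(-1,2),2))
co,s=np.cos(r.x[2]),np.sin(r.x[2])
def tr(p):
    d=p[:,:2]-r.x[:2]; return np.c_[d@[co,s],d@[-s,co]]*1e3
for q in ([[408,97],[533,110],[525,190],[400,178]],[[293,332],[376,317],[400,440],[318,458]]):
    q=np.array(q)/4; t=tr(back(c,q+[235-.4,130-.4],.075)); print(np.round(t,1),t.mean(0),[np.linalg.norm(t[i]-t[i-1]).round(1) for i in range(4)])
t=tr(back(c,[[235+652/4,130+260/4],[235+680/4,130+277/4]],.067));print('pointer',t)
E
```

```text
[ 0.59627173 -0.03416528  0.11586622] 6.638645516391518
[[ 0.64  0.8 ]
 [ 1.44  1.14]
 [-1.28 -0.27]
 [-0.71 -0.38]
 [-1.83 -0.62]
 [ 0.29 -0.19]
 [ 0.03 -0.67]
 [ 0.85 -0.32]
 [-0.43  0.1 ]
 [ 0.35  0.82]]
[[  96.9  -95.4]
 [  75.9 -183.6]
 [  18.6 -169.6]
 [  38.7  -81.8]] [  57.50638429 -132.58916485] [np.float64(59.8), np.float64(90.7), np.float64(59.0), np.float64(90.1)]
[[ -62.     8.4]
 [ -58.8  -51.5]
 [-147.7  -56.9]
 [-152.9    2.1]] [-105.37837982  -24.4857311 ] [np.float64(91.2), np.float64(60.0), np.float64(89.0), np.float64(59.3)]
pointer [[ -43.53822547 -254.95715343]
 [ -58.29265767 -273.06313591]]
```

```bash
python3 -m creep '[1,4.4,-3,-1,0,0,0, 1,4.4,-3,-1,0,0,0, 1,4.4,-3,-1,0,0,0, 1,4.4,-3,-1,0,0,0, 1,4.4,-3,-1,0,0,0, 1,4.4,-3,-1,0,0,0]' && python3 -m creep '[1,4.4,-3,-0.5,0,0,0, 1,4.4,-3,-0.5,0,0,0, 1,4.4,-3,-0.5,0,0,0, 1,4.4,-3,0,0,0,0, 1,4.4,-3,0,0,0,0, 1,4.4,-3,0,0,0,0, 1,0,0,0,0,0,0]' && python3 -m creep '[1,0,0,0,0,0,-0.165, 1,0,0,0,0,0,-0.165, 1,0,0,0,0,0,-0.165, 1,0,0,0,0,0,-0.165, 1,0,0,0,0,0,-0.165, 1,0,0,0,0,0,-0.165, 1,0,0,0,0,0,-0.167, 1,0,0,0,0,0,0, 1,0,0,0,0,0,0]'
cat >> h.py <<'E'
def wcam(save=None):
    s=bot.get_state(); c=bot.read_camera('wrist')
    if save: cv2.imwrite('pics/'+save,c['img'])
    c['f']=c['img'].shape[0]/2/np.tan(np.radians(c['vfov']/2))
    T=np.eye(4);T[:3,:3]=R.from_rotvec(s['eef_rot']).as_matrix();T[:3,3]=s['tool_pos']
    c['T']=T@np.array(c['hand_eye']); return c,s
def wproj(c,P):
    q=(np.atleast_2d(P)-c['T'][:3,3])@c['T'][:3,:3]; x,y,z=q[:,0],-q[:,1],-q[:,2]
    h=np.hypot(x,y);r=np.arctan2(h,z)*c['f']/h; return np.c_[c['cx']+x*r,c['cy']+y*r]
def wback(c,uv,z):
    d=np.atleast_2d(np.array(uv,float))-[c['cx'],c['cy']]; r=np.linalg.norm(d,axis=1); th=r/c['f']
    v=np.c_[d*(np.sin(th)/r)[:,None],np.cos(th)]*[1,-1,-1]@c['T'][:3,:3].T
    p=c['T'][:3,3]; return p+v*((z-p[2])/v[:,2])[:,None]
E
python3 - <<'E'
from h import *
c,s=wcam('w0.png'); print(s['tool_pos'],s['eef_rot'],s['clock'],s['q'],c['vfov'],c['cx'],c['cy'],c['f'],c['hand_eye'])
E
```

```text
clock: 1.5
tool_pos: [0.3846, -0.3458, 0.2919]
eef_rot: [3.106, 0.469, 0.001]
ft_force: [0.7, -0.3, -0.6]
gripper_width: 1.0
clock: 2.38
tool_pos: [0.5844, -0.0941, 0.3062]
eef_rot: [-3.105, -0.477, -0.002]
ft_force: [-0.7, -0.9, -0.1]
gripper_width: 1.001
clock: 3.5
tool_pos: [0.5824, -0.0977, 0.3064]
eef_rot: [-2.348, -2.088, 0.0]
ft_force: [-0.7, 0.1, 1.2]
gripper_width: 1.0
[ 0.58239605 -0.09774416  0.3063625 ] [-2.34758152e+00 -2.08767274e+00  3.66222972e-04] 3.5 [-3.55267367e-01  4.04331659e-01  1.42864506e+00 -2.06343761e-04
  1.30873773e+00 -2.38146480e-01] 65.70646984690485 317.0930534780072 200.58593521833689 309.70691628693146 [[-2.84314902e-04  9.55019958e-01  2.96541394e-01  7.61590480e-02]
 [ 9.99999951e-01  2.31890462e-04  2.11959848e-04  2.92516604e-04]
 [ 1.33660764e-04  2.96541440e-01 -9.55019977e-01 -1.42233118e-01]
 [ 0.00000000e+00  0.00000000e+00  0.00000000e+00  1.00000000e+00]]
```

View pics/w0.png

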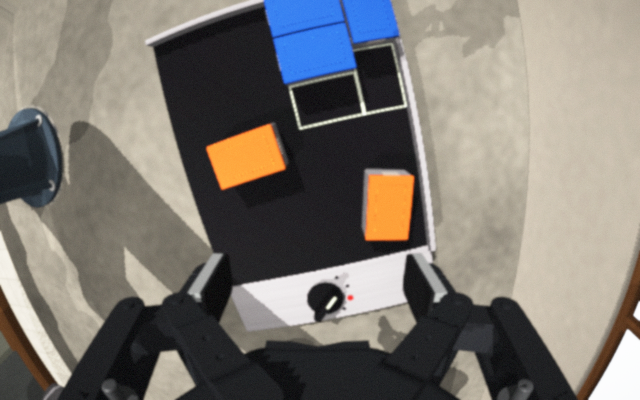

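The wrist view shows the outlines (corners near (300,128), (405,106), (290,88), (358,70)), the tins at (246,156) and (388,205), and the selector at (325,300). Next I'll zoom in on the outlines and the loose tins.

```bash
python3 - <<'E'
import cv2
a=cv2.imread('pics/w0.png')[60:260,195:445];cv2.imwrite('pics/wz.png',cv2.resize(a,None,fx=3,fy=3,interpolation=cv2.INTER_CUBIC))
E
```

```text
(no output)
```

View pics/wz.png

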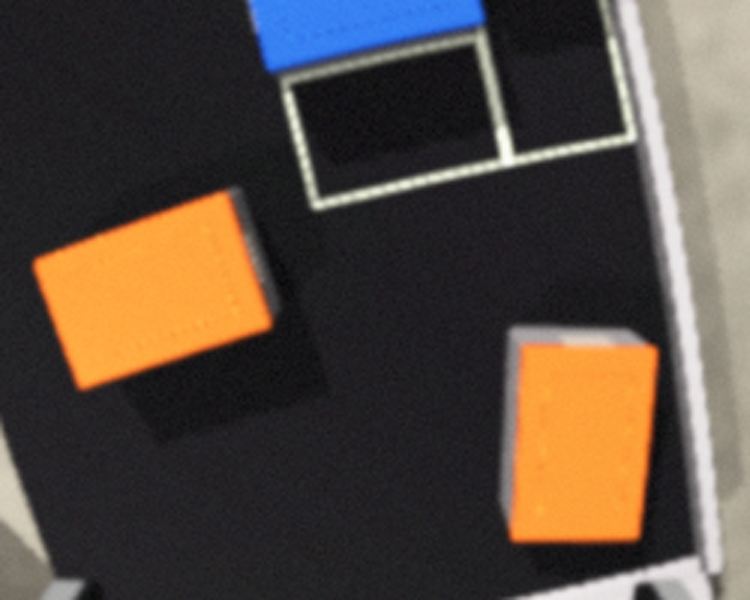

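```bash
python3 - <<'E'
from h import *
from scipy.optimize import least_squares
import pickle
img=cv2.imread('pics/w0.png')
bot_c,s=wcam(); c=bot_c
P=np.array([[314,208,-34.5,-10,30],[634,138,114.5,-10,30],[508,162,55,-10,30],[288,77,-34.5,50,30],[270,73,-34.5,50,75],[487,22,54.5,50,75]],float)
uv=np.c_[195+P[:,0]/3-.3,60+P[:,1]/3-.3]
def T(p,Q):
    co,n=np.cos(p[2]),np.sin(p[2]); return np.c_[p[0]+co*Q[:,0]-n*Q[:,1],p[1]+n*Q[:,0]+co*Q[:,1],Q[:,2]]
r=least_squares(lambda p:(wproj(c,T(p,P[:,2:]/1e3))-uv).ravel(),[.596,-.034,.116])
print(r.x,np.round(r.fun.reshape(-1,2),2).tolist())
print('cross-check tray corner (148,42):',)
co,n=np.cos(r.x[2]),np.sin(r.x[2])
def tr(p):
    d=p[:,:2]-r.x[:2]; return np.c_[d@[co,n],d@[-n,co]]*1e3
print(tr(wback(c,[[148,43],[325,300]],.03)))
for q in ([[520,343],[657,346],[640,541],[511,541]],[[33,262],[230,192],[272,327],[80,390]]):
    q=np.array(q)/3+[195-.3,60-.3]; t=tr(wback(c,q,.075)); print(np.round(t,1).tolist(),t.mean(0),[np.linalg.norm(t[i]-t[i-1]).round(1) for i in range(4)])
# selector pointer
E
```

```text
[ 0.59770734 -0.03411154  0.12082802] [[0.15, -0.1], [-0.23, -0.12], [0.2, 0.27], [-2.03, 0.72], [0.54, -0.44], [1.17, -0.25]]
cross-check tray corner (148,42):
[[-219.35985978  179.96335823]
 [ -62.75634561 -282.06074593]]
[[37.8, -81.3], [95.8, -95.8], [75.3, -183.9], [17.2, -168.6]] [  56.51359996 -132.40082513] [np.float64(89.7), np.float64(59.8), np.float64(90.4), np.float64(60.1)]
[[-152.1, 1.9], [-62.7, 7.2], [-60.3, -50.8], [-148.6, -56.6]] [-105.90992837  -24.58520596] [np.float64(58.7), np.float64(89.5), np.float64(58.0), np.float64(88.5)]
```

```bash
cat >> h.py <<'E'
X0,Y0,YAW=.5976,-.0341,.120
def tray(s=None):
    s=s or bot.get_state(); M=R.from_rotvec(s['eef_rot']).as_matrix(); d=s['tool_pos'][:2]-[X0,Y0]
    co,n=np.cos(YAW),np.sin(YAW); a=np.arctan2(M[1,0],M[0,0])-YAW
    return np.array([d@[co,n]*1e3,d@[-n,co]*1e3,s['tool_pos'][2]*1e3,np.degrees(a)])
def plan(x,y,z,deg):
    "tray mm/deg of tool x axis -> shift in tool axes (cm) before turning, and after turning; turn about tool z"
    s=bot.get_state();t=tray(s);M=R.from_rotvec(s['eef_rot']).as_matrix()
    co,n=np.cos(YAW),np.sin(YAW);dx,dy=x-t[0],y-t[1]
    w=np.array([co*dx-n*dy,n*dx+co*dy,z-t[2]])/10
    turn=-np.radians((deg-t[3]+180)%360-180)
    print('tray now',t.round(1),'q',s['q'].round(2),'F',s['ft_force'].round(1),'w',round(s['gripper_width'],3),'t',s['clock'])
    print('shift first',(M.T@w).round(2),'| turn',turn.round(4),'| shift after turn',((M@R.from_rotvec([0,0,turn]).as_matrix()).T@w).round(2), 'tilt',np.round((M.T@[0,0,-1]),4))
E
python3 -c "
from h import *
plan(54.4,-144.2,54,77.3)"
```

```text
tray now [-22.5 -61.1 306.3  76.5] q [-0.35  0.4   1.43 -0.    1.31 -0.24] F [-0.2  0.9  0.3] w 0.999 t 3.6
shift first [-6.28  9.42 25.23] | turn -0.0142 | shift after turn [-6.41  9.33 25.23] tilt [1.e-04 1.e-04 1.e+00]
```

```bash
python3 -m creep '[1,-2.1,3.1,3.4,0,0,-0.014, 1,-2.1,3.1,3.4,0,0,0, 1,-2.1,3.1,3.4,0,0,0, 1,0,0,4,0,0,0, 1,0,0,4,0,0,0, 1,0,0,2.5,0,0,0, 1,0,0,0,0,0,0, 1,0,0,0,0,0,0]' && python3 -c "
from h import *
plan(54.4,-144.2,54,77.3)"
```

```text
clock: 4.6
tool_pos: [0.6695, -0.17, 0.1004]
eef_rot: [2.329, 2.106, 0.001]
ft_force: [0.6, -0.5, 1.2]
gripper_width: 0.999
tray now [  55.1 -143.5  100.4   77.4] q [-0.41  0.76  1.36 -0.    1.02 -0.31] F [ 0.6 -0.5  1.2] w 0.999 t 4.6
shift first [-0.08 -0.07  4.64] | turn 0.0013 | shift after turn [-0.08 -0.06  4.64] tilt [ 6.0e-04 -1.9e-03  1.0e+00]
```

```bash
python3 -m creep '[1,0,0,1.6,0,0,0, 1,0,0,1.6,0,0,0, 1,0,0,1.4,0,0,0, 1,0,0,0,0,0,0]' && python3 -m creep '[0.6,0,0,0,0,0,0, 0.6,0,0,0,0,0,0, 0.6,0,0,0,0,0,0, 0.6,0,0,0,0,0,0, 0.6,0,0,0,0,0,0, 0.6,0,0,0,0,0,0]' 25 && python3 -c "
from h import *
plan(83.5,-80,54,90)"
```

```text
clock: 5.1
tool_pos: [0.6673, -0.169, 0.0512]
eef_rot: [-2.327, -2.105, 0.003]
ft_force: [-0.1, 0.6, 0.1]
gripper_width: 0.997
clock: 5.85
tool_pos: [0.6691, -0.1698, 0.0539]
eef_rot: [2.329, 2.107, 0.001]
ft_force: [0.2, -0.6, 3.2]
gripper_width: 0.682
tray now [  54.7 -143.3   53.9   77.4] q [-0.41  0.82  1.38 -0.    0.94 -0.31] F [ 0.2 -0.6  3.2] w 0.682 t 5.85
shift first [ 6.8   1.42 -0.01] | turn -0.22 | shift after turn [ 6.33  2.88 -0.01] tilt [ 4.0e-04 -1.2e-03  1.0e+00]
```

```bash
python3 -m creep '[0.5,0,0,0,0,0,-0.055, 0.5,0,0,0,0,0,-0.055, 0.5,0,0,0,0,0,-0.055, 0.5,0,0,0,0,0,-0.055, 0.5,1.6,0.7,0,0,0,0, 0.5,1.6,0.7,0,0,0,0, 0.5,1.6,0.7,0,0,0,0, 0.5,1.53,0.78,0,0,0,0, 0.5,0,0,0,0,0,0, 0.5,0,0,0,0,0,0]' && python3 - <<'E'
from h import *
plan(83.5,0,54,90)
c,s=wcam('w1.png'); a=c['img'][0:240,200:440];cv2.imwrite('pics/w1z.png',cv2.resize(a,None,fx=2.5,fy=2.5,interpolation=cv2.INTER_CUBIC))
co,n=np.cos(YAW),np.sin(YAW)
print(c['T'])
for l in('tin_a','laid_cross'):
  for r in bot.trace('wrist',l):
    m=r['mask'].astype(np.uint8);k=max(cv2.findContours(m,0,1)[0],key=cv2.contourArea)
    print(l,round(r['confidence'],2),np.round(r['uv']),m.sum())
E
```

```text
clock: 7.1
tool_pos: [0.6907, -0.0998, 0.0539]
eef_rot: [-2.082, -2.352, -0.004]
ft_force: [1.8, 2.5, 4.9]
gripper_width: 0.683
tray now [ 84.5 -76.3  53.9  90.1] q [-0.3   0.83  1.35  0.    0.95 -0.43] F [1.8 2.5 4.9] w 0.683 t 7.1
shift first [ 7.63 -0.09  0.01] | turn 0.0014 | shift after turn [ 7.63 -0.1   0.01] tilt [-0.0022 -0.0017  1.    ]
[[ 0.99267141 -0.11496999 -0.03722053  0.68158064]
 [ 0.12083242  0.94872648  0.29209174 -0.02453076]
 [ 0.00173031 -0.29444857  0.95566576  0.19633104]
 [ 0.          0.          0.          1.        ]]
tin_a 0.94 [313. 236.] 23769
tin_a 0.8 [ 41. 174.] 9214
```

View pics/w1z.png

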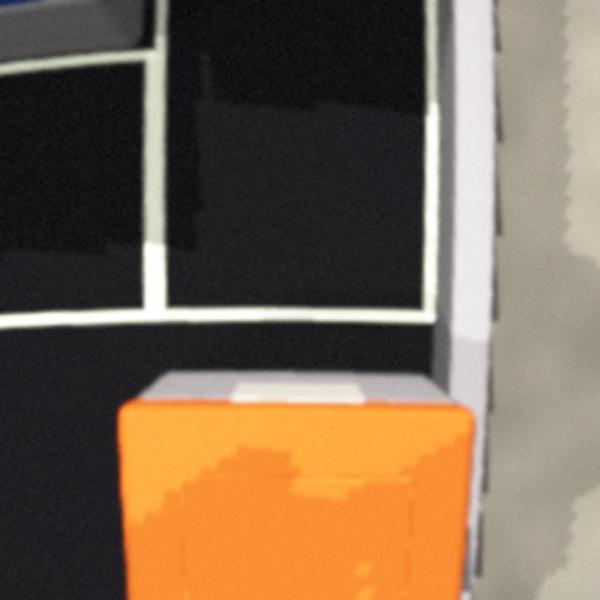

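```bash
cat >> h.py <<'E'
def trw(p):
    d=np.atleast_2d(p)[:,:2]-[X0,Y0];co,n=np.cos(YAW),np.sin(YAW); return np.c_[d@[co,n],d@[-n,co]]*1e3
E
python3 - <<'E'
from h import *
c,s=wcam()
g=lambda q,z:trw(wback(c,np.array(q)/2.5+[200-.3,-.3],z)).round(1).tolist()
print('lid',g([[119,405],[475,409]],.075)); print('outline z30',g([[436,321],[143,322],[144,52],[158,45],[426,20]],.03)); print('row2 lid/blue corner',g([[140,0]],.075))
E
```

```text
lid [[56.6, -21.5], [114.1, -22.1]]
outline z30 [[115.5, -10.8], [52.3, -11.1], [52.8, 49.0], [55.8, 50.4], [113.1, 56.4]]
row2 lid/blue corner [[60.5, 44.8]]
```

```bash
python3 -m creep '[0.5,0.6,-0.1,0,0,0,0, 0.5,1,0,0,0,0,0, 0.5,1,0,0,0,0,0, 0.5,1,0,0,0,0,0, 0.5,1,0,0,0,0,0, 0.5,1,0,0,0,0,0, 0.5,0.8,0,0,0,0,0, 0.5,0.4,0,0,0,0,0, 0.5,0,0,0,0,0,0]' && python3 -c "
from h import *
plan(83.5,25.2,54,90)" && python3 -m creep '[0.5,0.5,0,0,0,0,0, 0.5,0.5,0,0,0,0,0, 0.5,0.5,0,0,0,0,0, 0.5,0.4,0,0,0,0,0, 0.5,0.4,0,0,0,0,0, 0.5,0,0,0,0,0,0, 0.5,0,0,0,0,0,0]' && python3 -c "
from h import *
plan(83.5,25.2,54,90)"
```

```text
clock: 8.43
tool_pos: [0.6809, -0.0348, 0.0539]
eef_rot: [2.083, 2.351, 0.001]
ft_force: [0.6, -2.0, 6.0]
gripper_width: 0.687
tray now [ 82.6 -10.7  53.9  90. ] q [-0.21  0.82  1.4   0.    0.92 -0.34] F [ 0.6 -2.   6. ] w 0.687 t 8.425
shift first [ 3.59  0.1  -0.01] | turn 0.0005 | shift after turn [ 3.59  0.09 -0.01] tilt [ 2.e-04 -1.e-03  1.e+00]
clock: 9.3
tool_pos: [0.6781, -0.0123, 0.0539]
eef_rot: [2.083, 2.35, 0.001]
ft_force: [-0.4, -1.8, 5.5]
gripper_width: 0.687
tray now [82.6 12.  53.9 90. ] q [-0.18  0.81  1.41 -0.    0.92 -0.3 ] F [-0.4 -1.8  5.5] w 0.687 t 9.3
shift first [ 1.32  0.09 -0.01] | turn 0.0003 | shift after turn [ 1.32  0.09 -0.01] tilt [ 4.0e-04 -1.1e-03  1.0e+00]
```

```bash
python3 -m creep '[0.5,0.4,0.05,0,0,0,0, 0.5,0.4,0,0,0,0,0, 0.5,0.3,0,0,0,0,0, 0.5,0.1,0,0,0,0,0, 0.5,0,0,0,0,0,0, 0.5,0,0,0,0,0,0]' && python3 -m creep '[0.5,0.1,0,0,0,0,0, 0.5,0,0,0,0,0,0]' && python3 - <<'E'
from h import *
plan(83.5,25.2,54,90)
c,s=wcam('w2.png'); a=c['img'][0:260,180:440];cv2.imwrite('pics/w2z.png',cv2.resize(a,None,fx=2.3,fy=2.3,interpolation=cv2.INTER_CUBIC))
E
```

```text
clock: 10.05
tool_pos: [0.6772, -0.0007, 0.0539]
eef_rot: [2.083, 2.35, 0.0]
ft_force: [-0.1, -2.5, 6.2]
gripper_width: 0.685
clock: 10.3
tool_pos: [0.6771, 0.0001, 0.0539]
eef_rot: [2.083, 2.35, 0.0]
ft_force: [0.2, -4.0, 5.6]
gripper_width: 0.683
tray now [83.1 24.4 53.9 90. ] q [-0.16  0.81  1.41 -0.    0.92 -0.28] F [ 0.2 -4.   5.6] w 0.683 t 10.3
shift first [ 0.08  0.04 -0.01] | turn 0.0002 | shift after turn [ 0.08  0.04 -0.01] tilt [ 0.0011 -0.0011  1.    ]
```

View pics/w2z.png

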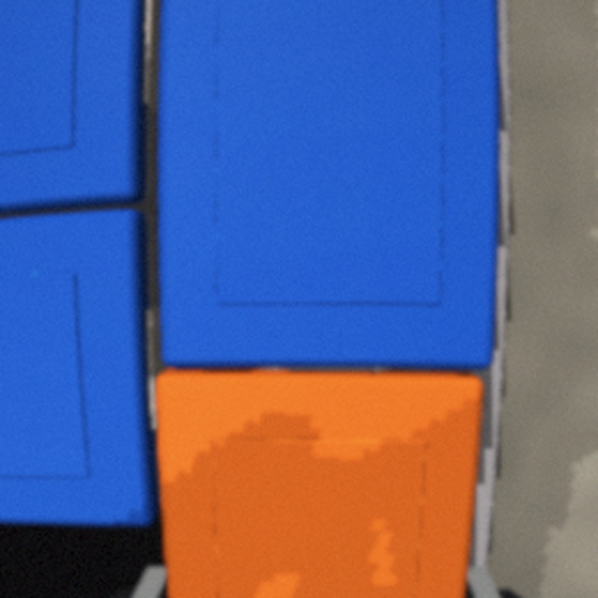

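The orange tin is against laid_cross's end (the gap line at v≈370 is about 1 mm), with a small gap to the fence. I'll nudge it 1 mm toward the fence, release, and go to the second tin.

```bash
python3 -m creep '[0.5,0.04,0.1,0,0,0,0, 0.5,0,0,0,0,0,0, 0.88,0,0,0,0,0,0, 0.88,0,0,0,0,0,0, 0.88,0,0,0,0,0,0, 0.88,0,0,-1.5,0,0,0, 0.88,0,0,-3,0,0,0, 1,0,0,-4,0,0,0]' && python3 -m creep '[1,-2,-6,0,0,0,0, 1,-2,-6,0,0,0,0, 1,-0.8,-5,0,0,0,0, 1,0,0,0,0,0,0.168, 1,0,0,0,0,0,0.168, 1,0,0,0,0,0,0.168, 1,0,0,0,0,0,0.168, 1,0,0,0,0,0,0.168]' && python3 -m creep '[1,0,0,0,0,0,0.168, 1,0,0,0,0,0,0.168, 1,0,0,0,0,0,0.168, 1,0,0,0,0,0,0.164, 1,0,0,0,0,0,0, 1,0,0,0,0,0,0]' && python3 - <<'E'
from h import *
plan(-105.6,-24.5,50,3.6)
c=cam('top','top2.png'); a=c['img'][130:280,235:435];cv2.imwrite('pics/z2.png',cv2.resize(a,None,fx=4,fy=4,interpolation=cv2.INTER_CUBIC))
c,s=wcam('w3.png')
print([(round(r['confidence'],2),np.round(r['uv'])) for r in bot.trace('wrist','tin_b')])
E
```

```text
clock: 11.35
tool_pos: [0.6771, 0.0006, 0.139]
eef_rot: [-2.083, -2.349, 0.001]
ft_force: [0.4, -0.1, 0.1]
gripper_width: 1.003
clock: 12.35
tool_pos: [0.5165, -0.0671, 0.1394]
eef_rot: [2.864, 1.288, 0.002]
ft_force: [0.6, 0.2, 0.6]
gripper_width: 1.0
clock: 13.1
tool_pos: [0.5162, -0.067, 0.1389]
eef_rot: [3.128, 0.29, 0.001]
ft_force: [0.6, 1.1, -0.4]
gripper_width: 1.001
tray now [-84.7 -22.9 138.9   3.7] q [-0.34  0.52  1.78  0.    0.83  1.04] F [ 0.6  1.1 -0.4] w 1.001 t 13.1
shift first [-2.1   0.02  8.89] | turn 0.0022 | shift after turn [-2.1   0.02  8.89] tilt [-9.e-04 -4.e-04  1.e+00]
[(0.94, array([257.,  14.])), (0.63, array([318., 231.]))]
```

View pics/w3.png

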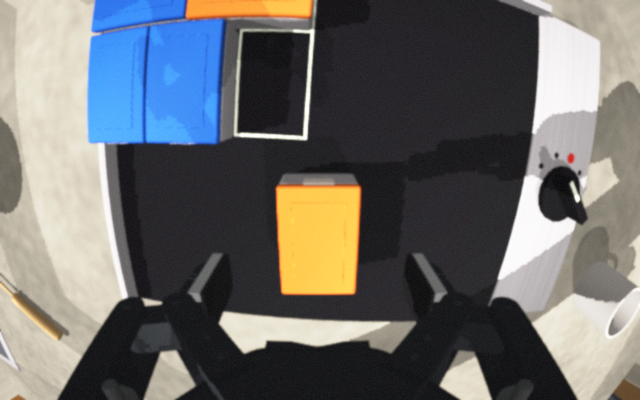

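The wrist view shows tin_a in line at the back with its near edge at v≈17. The row slot is open at (272,83), and tin_b is at (318,232), square to the tool and centred between the fingers. I'll grip tin_b near its near end.

```bash
python3 -m creep '[1,-2.5,0,0,0,0,0, 1,-2.4,0,1,0,0,0, 1,0,0,3,0,0,0, 1,0,0,3,0,0,0, 1,0,0,1.9,0,0,0, 1,0,0,0,0,0,0]' && python3 -m creep '[0.5,0,0,0,0,0,0, 0.5,0,0,0,0,0,0, 0.5,0,0,0,0,0,0, 0.5,0,0,0,0,0,0, 0.5,0,0,0,0,0,0, 0.5,0,0,0,0,0,0]' 30 && python3 -c "
from h import *
plan(-75,18,50,0)"
```

```text
clock: 14.0
tool_pos: [0.467, -0.0756, 0.0482]
eef_rot: [-3.127, -0.287, 0.004]
ft_force: [-0.3, 0.2, 0.6]
gripper_width: 1.001
clock: 14.75
tool_pos: [0.4685, -0.0761, 0.0502]
eef_rot: [3.127, 0.287, 0.003]
ft_force: [-0.4, 0.1, 5.2]
gripper_width: 0.684
tray now [-133.2  -26.2   50.2    3.6] q [-0.4   0.65  1.95  0.    0.54  0.99] F [-0.4  0.1  5.2] w 0.684 t 14.75
shift first [ 6.09 -4.05  0.03] | turn 0.063 | shift after turn [ 5.82 -4.42  0.03] tilt [-0.0018 -0.0012  1.    ]
```

```bash
python3 -m creep '[0.5,0,0,0,0,0,0.032, 0.5,0,0,0,0,0,0.031, 0.5,0.6,-1,0,0,0,0, 0.5,0.6,-1,0,0,0,0, 0.5,0.6,-1,0,0,0,0, 0.5,0.5,-1,0,0,0,0, 0.5,0,0,0,0,0,0, 0.5,0,0,0,0,0,0]' && python3 - <<'E'
from h import *
plan(-48,18.5,50,0)
c,s=wcam('w4.png'); a=c['img'][0:240,200:420];cv2.imwrite('pics/w4z.png',cv2.resize(a,None,fx=2.5,fy=2.5,interpolation=cv2.INTER_CUBIC))
E
```

```text
clock: 15.75
tool_pos: [0.487, -0.033, 0.0503]
eef_rot: [3.136, 0.188, 0.005]
ft_force: [1.7, 3.7, 6.8]
gripper_width: 0.68
tray now [-109.6   14.4   50.3   -0. ] q [-0.3   0.66  1.92  0.    0.56  1.15] F [1.7 3.7 6.8] w 0.68 t 15.75
shift first [ 6.16 -0.41  0.04] | turn -0.0002 | shift after turn [ 6.16 -0.41  0.04] tilt [-3.e-03 -3.e-04  1.e+00]
```

View pics/w4z.png

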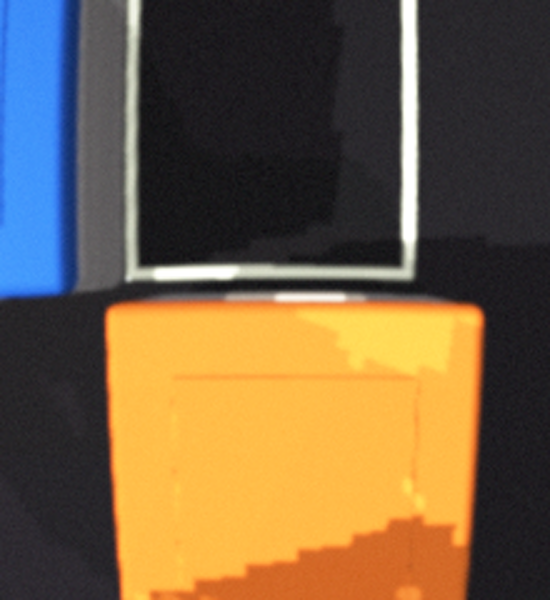

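```bash
python3 - <<'E'
from h import *
c,s=wcam()
g=lambda q,z:trw(wback(c,np.array(q)/2.5+[200-.3,-.3],z)).round(1).tolist()
print('lid',g([[106,310],[483,310]],.075)); print('blue',g([[77,289],[77,150],[75,10]],.075)); print('outline z30',g([[127,280],[415,280],[415,10]],.03))
E
```

```text
lid [[-39.2, 43.4], [-39.2, -14.5]]
blue [[-35.7, 47.9], [-13.8, 47.6], [9.6, 48.3]]
outline z30 [[-35.0, 49.6], [-35.3, -10.8], [24.1, -10.9]]
```

```bash
python3 -m creep '[0.5,0,-0.3,0,0,0,0, 0.5,0.7,0,0,0,0,0, 0.5,0.8,0,0,0,0,0, 0.5,0.8,0,0,0,0,0, 0.5,0.8,0,0,0,0,0, 0.5,0.8,0,0,0,0,0, 0.5,0.8,0,0,0,0,0, 0.5,0.8,0,0,0,0,0, 0.5,0.4,0,0,0,0,0, 0.5,0,0,0,0,0,0]' && python3 -c "
from h import *
plan(-48,18.5,50,0)"
```

```text
clock: 17.1
tool_pos: [0.5425, -0.0231, 0.0503]
eef_rot: [-3.135, -0.189, 0.004]
ft_force: [-4.6, 0.5, 9.9]
gripper_width: 0.68
tray now [-53.4  17.5  50.3   0. ] q [-0.25  0.7   1.77 -0.    0.67  1.2 ] F [-4.6  0.5  9.9] w 0.68 t 17.1
shift first [ 0.54 -0.1   0.03] | turn 0.0003 | shift after turn [ 0.54 -0.1   0.03] tilt [2.7e-03 6.0e-04 1.0e+00]
```

```bash
python3 -m creep '[0.82,0,0,0,0,0,0, 0.82,0,0,0,0,0,0, 0.82,0,0,0,0,0,0, 0.82,0,0,-2.5,0,0,0, 0.82,0,0,-2.5,0,0,0, 0.45,-2.3,0,0,0,0,0, 0.45,-2.2,0,0,0,0,0, 0.45,0,0,0,0,0,0]' && python3 -m creep '[0.45,0,0,0,0,0,0, 0.45,0,0,2,0,0,0, 0.45,0,0,2,0,0,0, 0.45,0,0,1.3,0,0,0, 0.45,0.5,0,0,0,0,0, 0.45,0.5,0,0,0,0,0, 0.45,0.5,0,0,0,0,0, 0.45,0,0,0,0,0,0]' && python3 - <<'E'
from h import *
plan(-48,18.5,47,0)
c,s=wcam('w5.png'); a=c['img'][0:300,160:460];cv2.imwrite('pics/w5z.png',cv2.resize(a,None,fx=2,fy=2,interpolation=cv2.INTER_CUBIC))
E
```

```text
clock: 18.1
tool_pos: [0.4977, -0.0284, 0.0991]
eef_rot: [-3.135, -0.187, 0.004]
ft_force: [1.0, -1.0, -0.2]
gripper_width: 0.448
clock: 19.1
tool_pos: [0.5152, -0.027, 0.0468]
eef_rot: [3.135, 0.189, 0.003]
ft_force: [0.6, 0.2, -0.3]
gripper_width: 0.449
tray now [-81.   16.9  46.8   0. ] q [-0.27  0.68  1.85  0.    0.61  1.18] F [ 0.6  0.2 -0.3] w 0.449 t 19.1
shift first [ 3.3  -0.16 -0.01] | turn 0.0001 | shift after turn [ 3.3  -0.16 -0.01] tilt [-1.6e-03 -7.0e-04  1.0e+00]
```

View pics/w5z.png

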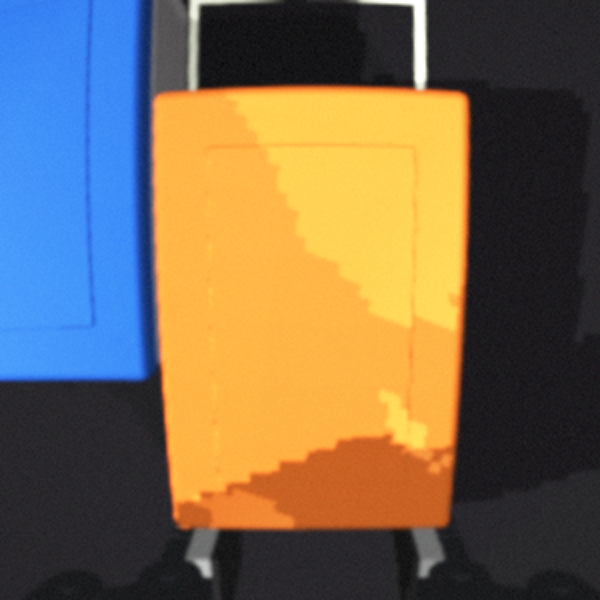

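The fingers sit just behind tin_b's near face at (200,540) and (430,540), and the tin is square with a slim gap to laid_row2. I'll push it in +x.

```bash
python3 -m creep '[0.45,0.4,0,0,0,0,0, 0.45,0.4,0,0,0,0,0, 0.45,0.4,0,0,0,0,0, 0.45,0.4,0,0,0,0,0, 0.45,0.4,0,0,0,0,0, 0.45,0.4,0,0,0,0,0, 0.45,0.4,0,0,0,0,0, 0.45,0.2,0,0,0,0,0, 0.45,0,0,0,0,0,0]' && python3 - <<'E'
from h import *
plan(-46,18.5,47,0)
c,s=wcam('w6.png'); a=c['img'][0:300,160:460];cv2.imwrite('pics/w6z.png',cv2.resize(a,None,fx=2,fy=2,interpolation=cv2.INTER_CUBIC))
E
```

```text
clock: 20.27
tool_pos: [0.5448, -0.0234, 0.0463]
eef_rot: [3.136, 0.188, 0.002]
ft_force: [0.6, 0.4, -0.4]
gripper_width: 0.449
tray now [-51.2  17.   46.3  -0. ] q [-0.25  0.71  1.77  0.    0.66  1.2 ] F [ 0.6  0.4 -0.4] w 0.449 t 20.275
shift first [ 0.52 -0.15 -0.07] | turn -0.0002 | shift after turn [ 0.52 -0.15 -0.07] tilt [-1.3e-03 -3.0e-04  1.0e+00]
```

View pics/w6z.png

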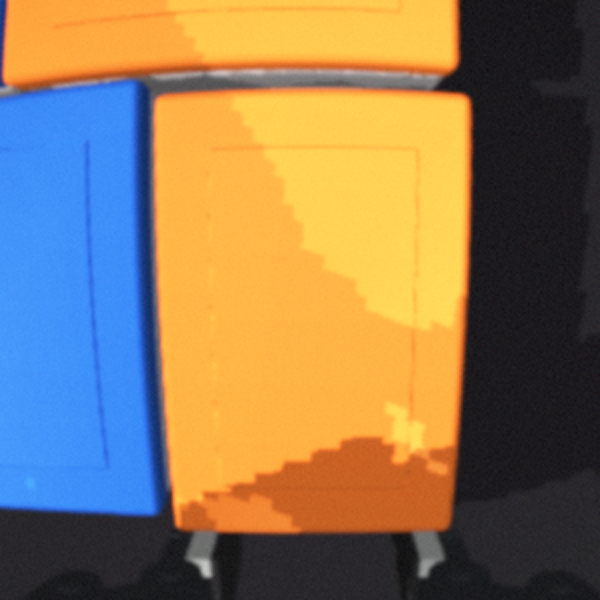

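```bash
python3 - <<'E'
from h import *
c,s=wcam()
g=lambda q,z:trw(wback(c,np.array(q)/2+[160-.3,-.3],z)).round(1).tolist()
print('tin_b',g([[154,95],[471,95],[452,530],[178,530]],.075)); print('tin_a',g([[15,85],[230,72],[458,72]],.075));print('row2',g([[145,82],[163,514]],.075))
E
```

```text
tin_b [[48.6, 46.6], [48.5, -11.5], [-38.8, -11.9], [-38.8, 46.2]]
tin_a [[54.2, 75.5], [52.1, 32.5], [52.8, -9.1]]
row2 [[51.3, 48.4], [-35.0, 49.1]]
```

```bash
python3 -m creep '[0.45,0.2,0,0,0,0,0, 0.45,0.2,0,0,0,0,0, 0.45,0.1,0,0,0,0,0, 0.45,0,0,0,0,0,0]' && python3 -c "
from h import *
plan(-46,18.5,47,0)" && python3 -m creep '[0.45,0.1,0,0,0,0,0, 0.45,0,0,0,0,0,0, 0.45,-1.5,0,0,0,0,0, 0.45,-1.5,0,0,0,0,0, 0.45,0,0,-3,0,0,0, 0.45,0,0,-5,0,0,0, 0.6,-3,3,-5,0,0,0, 0.6,0,0,0,0,0,0]' && python3 - <<'E'
from h import *
c,s=wcam('w7.png'); print(tray(s))
a=c['img'][0:230,120:440];cv2.imwrite('pics/w7z.png',cv2.resize(a,None,fx=2.5,fy=2.5,interpolation=cv2.INTER_CUBIC))
E
```

```text
clock: 20.88
tool_pos: [0.5491, -0.0227, 0.0463]
eef_rot: [-3.136, -0.188, -0.0]
ft_force: [-1.8, -0.2, 0.4]
gripper_width: 0.451
tray now [-46.7  17.1  46.3  -0. ] q [-0.24  0.71  1.76  0.    0.67  1.21] F [-1.8 -0.2  0.4] w 0.451 t 20.875
shift first [ 0.07 -0.14 -0.07] | turn -0.0002 | shift after turn [ 0.07 -0.14 -0.07] tilt [-2.e-04  0.e+00  1.e+00]
clock: 21.88
tool_pos: [0.4976, -0.0601, 0.1776]
eef_rot: [3.132, 0.184, 0.014]
ft_force: [0.5, -1.2, -0.6]
gripper_width: 0.602
[-1.02394170e+02 -1.38358807e+01  1.77550769e+02 -1.43054877e-01]
```

View pics/w7z.png

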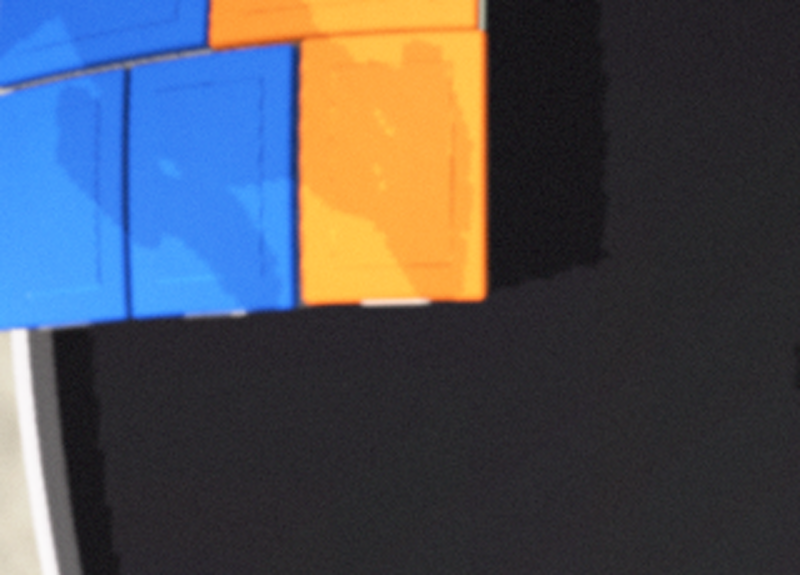

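```bash
python3 - <<'E'
from h import *
c,s=wcam()
g=lambda q,z:trw(wback(c,np.array(q)/2.5+[120-.3,-.3],z)).round(1)
b=g([[300,40],[486,31],[485,299],[300,304]],.075);print('tin_b',b.tolist(),b.mean(0));print('tin_a',g([[210,48],[478,28]],.075).tolist());print('row2',g([[298,305],[131,317]],.075).tolist())
c=cam('top','top3.png')
for l in('tin_a','laid_cross'):
  for r in bot.trace('top',l):
    k=max(cv2.findContours(r['mask'].astype(np.uint8),0,1)[0],key=cv2.contourArea)
    (u,v),wh,an=cv2.minAreaRect(k); print(l,round(r['confidence'],2),trw(back(c,[r['uv']],.075)).round(1),np.round(wh,1),round(an,1))
t0=cv2.imread('pics/top0.png');d=cv2.absdiff(t0,c['img'])[150:215,240:300].max(2)
m=(cv2.cvtColor(t0,cv2.COLOR_BGR2HSV)[150:215,240:300]);blue=(m[:,:,0]>95)&(m[:,:,0]<125)&(m[:,:,1]>120)
print('changed px in blue tins',int((d[blue]>40).sum()),int(blue.sum()))
plan(-60,-275,130,48)
E
```

```text
tin_b [[51.3, 48.3], [51.1, -10.6], [-35.7, -10.1], [-35.8, 48.7]] [ 7.725 19.075]
tin_a [[52.3, 78.9], [52.2, -8.1]]
row2 [[-36.1, 49.4], [-36.5, 108.9]]
tin_a 0.78 [[32.3 14.1]] [15.1 20.6] 80.0
tin_a 0.74 [[ 80.2 119.9]] [21.2 31.1] 82.9
tin_a 0.71 [[84.4 30.6]] [21.  31.9] 83.7
tin_a 0.35 [[ 12.7 137.4]] [32.9 22.8] 82.9
laid_cross 0.85 [[ 84.2 125.5]] [22.1 31.9] 82.9
laid_cross 0.24 [[-201.7 -449.5]] [35.6 33.3] 31.6
changed px in blue tins 40 1865
tray now [-104.6  -10.9  172.7    0. ] q [-0.34  0.45  1.81  0.    0.89  1.11] F [ 0.4 -0.4 -0.7] w 0.6 t 22.125
shift first [ 4.46 26.42  4.23] | turn -0.8375 | shift after turn [-16.64  21.     4.23] tilt [0.0016 0.0011 1.    ]
```

```bash
python3 -m creep '[1,0.74,4.4,0,0,0,0, 1,0.74,4.4,0.5,0,0,0, 1,0.74,4.4,0.5,0,0,0, 1,0.74,4.4,1,0,0,0, 1,0.74,4.4,1,0,0,0, 1,0.74,4.4,1.2,0,0,0, 1,0,0,0,0,0,-0.168, 1,0,0,0,0,0,-0.168, 1,0,0,0,0,0,-0.168]' && python3 -m creep '[1,0,0,0,0,0,-0.168, 1,0,0,0,0,0,-0.166, 1,0,0,0,0,0,0, 1,0,0,0,0,0,0]' && python3 - <<'E'
from h import *
plan(-60,-275,46,48)
c,s=wcam('w8.png'); u=wproj(c,np.array([[X0+np.cos(YAW)*-.06-np.sin(YAW)*-.275,Y0+np.sin(YAW)*-.06+np.cos(YAW)*-.275,.067]]))[0];print('axis px',u)
x,y=int(u[0]),int(u[1]);a=c['img'][max(0,y-110):y+110,max(0,x-150):x+150];print(max(0,y-110),max(0,x-150));cv2.imwrite('pics/w8z.png',cv2.resize(a,None,fx=2.5,fy=2.5,interpolation=cv2.INTER_CUBIC))
E
```

```text
clock: 23.25
tool_pos: [0.5707, -0.3139, 0.1295]
eef_rot: [-2.984, -0.972, 0.003]
ft_force: [1.2, 1.0, 0.4]
gripper_width: 1.001
clock: 23.75
tool_pos: [0.5708, -0.3143, 0.1308]
eef_rot: [-2.788, -1.444, 0.001]
ft_force: [0.1, 0.5, 0.6]
gripper_width: 1.006
tray now [ -60.1 -274.9  130.8   47.9] q [-0.67  0.68  1.45  0.    1.02 -0.06] F [0.1 0.5 0.6] w 1.006 t 23.75
shift first [0.   0.03 8.48] | turn -0.0018 | shift after turn [0.   0.03 8.48] tilt [-2.0e-04  1.7e-03  1.0e+00]
axis px [317.38105905 217.07787131]
107 167
```

View pics/w8z.png

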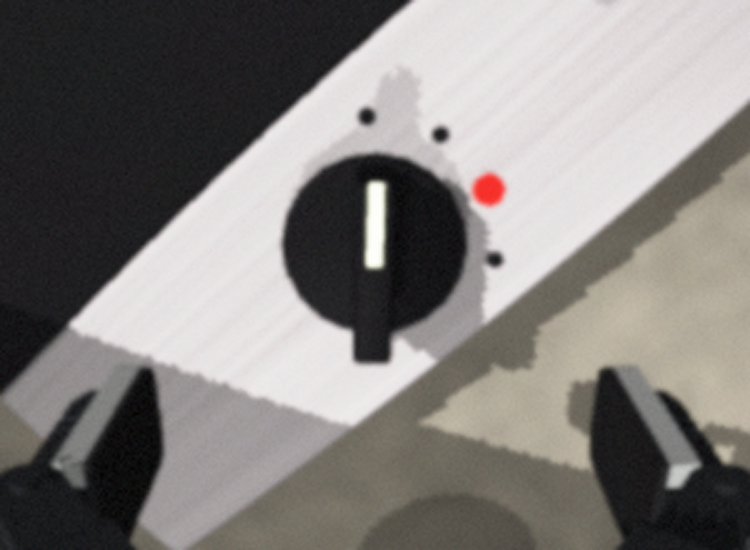

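The bar is aligned with the tool's x axis, its pointer at (375,185–265), centred between the fingers. Next I'll grip it and turn it clockwise to −17.2° in the tray frame.

```bash
python3 -m creep '[1,0,0,2.8,0,0,0, 1,0,0,2.8,0,0,0, 1,0,0,2.8,0,0,0, 1,0,0,0,0,0,0, 0,0,0,0,0,0,0, 0,0,0,0,0,0,0, 0,0,0,0,0,0,0, 0,0,0,0,0,0,0, 0,0,0,0,0,0,0, 0,0,0,0,0,0,0]' 25 && python3 -c "
from h import *
plan(-60,-275,46,-17.2)" && python3 -m creep '[0,0,0,0,0,0,0, 0,0,0,0,0,0,0.162, 0,0,0,0,0,0,0.162, 0,0,0,0,0,0,0.162, 0,0,0,0,0,0,0.162, 0,0,0,0,0,0,0.162, 0,0,0,0,0,0,0.162, 0,0,0,0,0,0,0.164, 0,0,0,0,0,0,0, 0,0,0,0,0,0,0]' && python3 -c "
from h import *
plan(-60,-275,46,-17.2)"
```

```text
clock: 25.05
tool_pos: [0.57, -0.3143, 0.0488]
eef_rot: [-2.787, -1.447, 0.002]
ft_force: [-2.5, 1.7, 5.5]
gripper_width: 0.131
tray now [ -60.9 -274.9   48.8   48. ] q [-0.68  0.79  1.49 -0.    0.86 -0.06] F [-2.5  1.7  5.5] w 0.131 t 25.05
shift first [0.05 0.08 0.28] | turn 1.1381 | shift after turn [ 0.09 -0.02  0.28] tilt [2.e-04 2.e-03 1.e+00]
clock: 26.3
tool_pos: [0.5703, -0.3151, 0.0487]
eef_rot: [3.129, -0.274, -0.001]
ft_force: [-3.7, 0.3, 5.5]
gripper_width: 0.132
tray now [ -60.7 -275.7   48.7  -16.9] q [-0.68  0.79  1.49 -0.    0.86  1.07] F [-3.7  0.3  5.5] w 0.132 t 26.3
shift first [ 0.05 -0.09  0.27] | turn 0.0053 | shift after turn [ 0.05 -0.09  0.27] tilt [ 9.e-04 -5.e-04  1.e+00]
```

Next I'll open the gripper, raise it, and check numerically with the wrist and top cameras.

```bash
python3 -m creep '[1,0,0,0,0,0,0, 1,0,0,0,0,0,0, 1,0,0,0,0,0,0, 1,0,0,0,0,0,0, 1,0,0,-3,0,0,0, 1,0,0,-4,0,0,0, 1,0,0,-4,0,0,0, 1,0,0,0,0,0,0, 1,0,0,0,0,0,0]' && python3 - <<'E'
from h import *
c,s=wcam('w9.png'); co,n=np.cos(YAW),np.sin(YAW)
def w(x,y,z): return [X0+co*x-n*y,Y0+n*x+co*y,z]
u=wproj(c,[w(-.06,-.275,.067)])[0]
g=c['img'].min(2).astype(float); yy,xx=np.mgrid[:400,:640]
m=((g>170)&(np.hypot(xx-u[0],yy-u[1])<45)).astype(np.uint8)
k,lab,st,ce=cv2.connectedComponentsWithStats(m)
for i in range(1,k):
    if st[i,4]>30:
        v=cv2.findNonZero((lab==i).astype(np.uint8)).reshape(-1,2); p=trw(wback(c,v,.067)); q=p.mean(0); e=np.linalg.svd(p-q,full_matrices=False)[2][0]
        print(st[i],'from axis',(q-[-60,-275]).round(1),'angle',np.arctan2(e[1],e[0]).round(3),'joint',(0.9-np.arctan2(e[1],e[0])).round(3))
c=cam('top','top4.png'); d=cv2.absdiff(cv2.imread('pics/top3.png'),c['img'])[135:215,240:330].max(2); print('layer px changed since placement',int((d>40).sum()))
E
```

```text
clock: 27.42
tool_pos: [0.5704, -0.3144, 0.1575]
eef_rot: [-3.129, 0.279, 0.001]
ft_force: [1.2, -0.6, 0.1]
gripper_width: 1.0
[ 273  160   90   90 2571] from axis [-11.5   5.1] angle 1.102 joint -0.202
[315 171   7  31 210] from axis [14.2 -4.8] angle 2.847 joint -1.947
layer px changed since placement 874
```

```bash
python3 - <<'E'
from h import *
c=cam('top')
for name in('top0.png','top3.png','top4.png'):
  h=cv2.cvtColor(cv2.imread('pics/'+name),cv2.COLOR_BGR2HSV)
  for col,lo,hi in(('orange',(5,120,60),(22,255,255)),('blue',(95,110,40),(128,255,255))):
    m=cv2.inRange(h,lo,hi); m[:130]=0;m[280:]=0;m[:,:235]=0;m[:,435:]=0
    for k in cv2.findContours(m,0,1)[0]:
      if cv2.contourArea(k)>150:
        P=trw(back(c,k.reshape(-1,2),.075)); print(name,col,'tray x %.0f..%.0f y %.0f..%.0f'%(P[:,0].min(),P[:,0].max(),P[:,1].min(),P[:,1].max()),'area',cv2.contourArea(k))
s=bot.get_state();print(s['clock'],s['ft_force'].round(1))
E
```

```text
top0.png orange tray x -153..-60 y -56..10 area 642.5
top0.png orange tray x 17..95 y -181..-83 area 607.5
top0.png blue tray x -37..114 y 51..168 area 1815.5
top3.png orange tray x 4..113 y -12..80 area 849.0
top3.png blue tray x -37..114 y 50..168 area 1779.0
top4.png orange tray x -35..113 y -12..80 area 1186.0
top4.png blue tray x -37..114 y 50..168 area 1809.5
27.575 [-0.7  0.2 -0.3]
```

```bash
python3 -c "
from workcell import bot
print(bot.finish_job())"
```

```text
the job is handed in; nothing more can be done
None
```

I slid one orange tin along the back fence into the crosswise space, then gripped and pushed the other into the front row. Last, I turned the selector clockwise to the red mark. The job was handed in at about 27.6 s; no verdict is reported.

**Tins:**
- **Crosswise tin:** its near edge showed at tray x of about 52 to 53, which puts its centre at about (83, 35) against a target of (85, 35).
- **Lengthwise tin:** it measured about (8 to 9, 19) against a target of (10, 20). Both tins looked square within about 1 degree.
- **Blue tins:** their outline in the top view is unchanged to within about 1 mm.

**Selector:** the pointer read about 1.195 rad in the wrist picture, and the gripper angle at release agreed at about 1.195 rad.

**Clear at the end:** the gripper was open and well above everything, with a wrist force of about 0.

**Checks that disagreed:**
- A raw before-and-after comparison of the layer showed 874 changed pixels. The arm had been covering part of it in the earlier picture, and a colour check confirmed the layer's extent (orange tins x -35 to 113, y -12 to 80).
- The trained networks mislabelled a few blue tins and the mug, so I set those reports aside.
- I did not measure the mug and bowl again, but the arm stayed well away from both.

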